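Unhook the milk jug and stand it upside down to drain

ROBOT

A 6-joint arm with a two-finger parallel gripper is mounted at the origin on the work surface. World frame = base frame: x ahead of the robot, y to its left, z up, the work surface at z = 0. Lengths are in mm, angles in rad, forces in N, time in s.
With the tool pointing down it reaches from about 325 to 1000 mm from the base axis. Payload 5.1 kg.
Tool frame: the origin (TCP) lies midway between the tips of the shut fingers; the grasp point (between the pads) lies arm.grasp_offset behind it (arm.grasp_offset is the distance from the TCP to the grasp point, in mm); z points along the fingers, y is the direction in which the jaws open and shut (so a half turn about z gives the same grasp; the last joint's range is limited). The gripper opens to 85 mm and grips with 20 to 120 N. Pads are 22 mm wide; open, the fingers measure 114 mm over their backs; the gripper's body (76 mm by 85 mm) begins 54 mm behind the grasp point. The pads swing forward as they close: fully open they stand 13 mm farther back than shut.
Start: joints at [-1.218, 0.124, 1.65, -0, 1.367, -0.083], TCP at [274.356, -589.248, 202.522] pointing down, gripper open.
Joint ranges: [-2.61, 2.61], [-1.02, 2.33], [0.03, 2.71], [-1.35, 4.49], [0.32, 2.68], [-2.91, 2.91]. Speed limits (rad/s): [2.57, 2.57, 3.14, 3.14, 3.14, 3.14].

INTERFACE

Orientations are given as a unit quaternion [x, y, z, w].
In Python, from rig import arm gives the robot as it stands.
- The arm moves only by the shell command python3 -m inch 'ROWS' [FORCE]. ROWS is JSON, a list of rows, each a list of 3 entries, a list of its own where there are three numbers: the shift along the tool's x, y, z in mm, then the turn, a rotation vector about the tool's x, y, z in rad, then the gripper's target within -1 to 1 (fully open at 1, half-way at 0, shut at -1). A call has 1 to 5 rows; each row is the pose to reach, as a shift and turn from the pose commanded when the call began, along the tool's axes at that moment; what a row does not reach only later rows make up. A row lasts 1/10 s, in which the tool goes at most 50 mm and 8.59 degrees, less where a joint would pass 70% of its speed; a pose out of reach is approached as far as the arm can. A call with a gripper value outside its range is refused whole. The fingers move at their own pace and stop on an object; FORCE is the grip in N (left out, the last holds). Time passes only in rows, so rows that repeat a pose let the fingers close. It gives the time, the measured TCP pose, the force and the opening at its end, in the units of the state.
- arm.read_state(): the state, without advancing time (a new reading comes with each control period).
- arm.get_image(name): name is "side" or "top" or "wrist"; returns a dict with "frame" (400x640x3 uint8, red, green, blue), "vertical_fov" (degrees; the focal length in pixels is half the picture's height over the tangent of half this angle, whatever the lens; pixels are square), "cx", "cy" (the principal point, pixels), "view" (4x4, takes a point from world to camera coordinates). Camera axes: x right, y down, z forward; pixel columns grow to the right and rows downward; lengths in mm; the calibration is good to about 2 mm. A picture is of the moment at which its call begins. There is no depth.
- arm.close_job(): hands the job in, once; it reports no verdict.
The state is a dict: "time_s": time; "joint_pos": joint angles; "joint_vel": joint speeds; "joint_efforts": joint torques, N m; "tcp_pos": TCP position; "tcp_rot": TCP orientation; "force": force on the tool from outside, world axes, zero at the start; "torque": the same for the moment, N m; "gripper_width": finger opening in mm.
Only numpy, scipy, OpenCV 4.12 (cv2) and the standard library are available. Lean on these libraries where they do the work, as an engineer would, in place of code of your own. Each camera call takes 0.05 s, during which the arm holds its last target.

TASK

The steel milk jug was rinsed and hung up wet on the hook under the shelf. Lift its handle clear of the hook's upturned tip without forcing it, turn the jug over and lower it mouth down onto the free part of the draining rack, standing flat on the wires before you let go. Leave the two cups on the rack and the sugar bowl as they are.

Things in the scene. Friction and masses are not known exactly. Their poses are not given: they have to be found in the camera images.
- jug_center (a point): Straight-sided steel milk jug, 66 mm diameter, 100 mm base to rim, 0.2 to 0.33 kg. Point: middle of its axis. Own x runs along the jug, base (x = -50 mm) to open mouth (x = +50 mm); own z points from the axis to the handle. At the start it hangs by the handle bar: axis level, handle straight up, mouth facing away from the robot, base towards it.
- jug_mouth (a point): Centre of the jug's mouth, in the plane of its rim, 50 mm from jug_center along the jug's own x; same axes.
- jug_handle (a point): Middle of the jug's handle bar, on its centreline, 81 mm from jug_center along own z; same axes. The handle is a closed loop of 9 mm round bar in the jug's own x-z plane: the bar lies parallel to the jug's axis and joins two legs at x = -24 and +24 mm. The opening between body and bar is 43 mm deep and 39 mm long.
- hook_seat (a point): Lowest point inside the hook, where the handle bar rests. The J hook (7 mm rod) hangs from a cup bar running front to back (underside 58 mm above this point). Own x points away from the robot along the cup bar and the hanging jug's axis, z up. The hook lies in its y-z plane: shank at y = +16 mm, upturned end at y = -16 mm, so it opens to own -y (robot's right), where there is free room.
- hook_tip (a point): Top of the hook's upturned end, 26 mm above the seat. The handle bar must rise more than 26 mm to pass over it, but at 36 mm the jug's body meets the hook's rod from below. Shelf: front edge 60 mm behind the hook (own +x), underside 74 mm above the seat; the cabinet's side is 125 mm to the left of the hook. In front it is free.
- rack_top (a point): Centre of the draining rack (steel, fixed), on the top of its wires, 32 mm above the counter. The wire surface is flat, 230 mm along own x by 320 mm along own y; wires run along x every 20 mm. The two cups stand on the half at own -y (robot's right); the half at +y is free.
- cup1_center (a point): Amber glass cup, 70 mm across its mouth, 88 mm tall, standing upside down on the rack; point on its axis half-way up. Leave alone.
- cup2_center (a point): Second amber glass cup, the same as the first. Leave alone.
- sugar_center (a point): White ceramic sugar bowl with lid, 94 mm across, 91 mm tall, on the counter in front of the cabinet; point on its axis 45 mm above the counter. Leave alone.

How it is judged (in metres and radians):
On the way, in this order (a step that is already met when the one before it is completed fails the run):
1. the jug is off the hook: held in the gripper, its handle bar more than 60 mm from the hook's seat and the jug touching neither hook nor shelf (distance between jug_handle and hook_seat above 0.06 m and contact force between jug and shelf below 0.1 N and contact force between the fingers and jug above 1 N and height (world z) of jug_center above 0.1 m), for 0.2 s.
2. the jug stands mouth down on the rack's wires while still held (angle between jug_center's own x axis and vertical above 3 rad and z of jug_mouth in the frame of rack_top below 0.006 m and contact force between jug and rack above 0.3 N and contact force between the fingers and jug above 1 N), for 0.1 s.
At the end, for the whole second after the job is handed in: the jug rests mouth down on the rack: mouth within 4 mm of the wire surface, axis within 4 degrees of vertical, mouth centre within 90 mm (front to back) and 135 mm (sideways) of the rack's centre; cups within 15 mm and sugar bowl within 20 mm of where they stood (angle between jug_center's own x axis and vertical above 3.07 rad and z of jug_mouth in the frame of rack_top between -0.004 and 0.004 m and x of jug_mouth in the frame of rack_top between -0.09 and 0.09 m and y of jug_mouth in the frame of rack_top between -0.135 and 0.135 m and contact force between jug and rack above 0.5 N and linear speed of jug below 0.02 m/s and distance of each of cup1_center, cup2_center from where it was at the start of the episode below 0.015 m and distance of sugar_center from where it was at the start of the episode below 0.02 m); the robot touches nothing.
It fails at once if the jug is wrenched against the hook or shelf (over 25 N) (contact force between jug and shelf above 25 N).
It fails at once if the jug is banged down on the rack (over 40 N) (contact force between jug and rack above 40 N).
It fails at once if a cup or the sugar bowl is tipped over (angle between any of cup1_center, cup2_center, sugar_center's own z axis and vertical above 0.5 rad).
It also fails if it takes over 45 s, if anything falls off the work surface, if the arm or the gripper's body presses on something with over 40 N, if the wrist force passes 120 N, or if a joint passes its speed limit or range.

## Working session

There is one attempt and no reset: what is moved stays moved. The work goes in short steps, Python scripts to look and compute and a shell command to move; the robot and the scene stay as the last step left them, time stands still between calls to the robot, and variables do not carry over. Pictures are saved under pics/ and viewed, and the job is handed in when it is done.

```bash
ls; mkdir -p pics; python3 - <<'E'
from rig import arm
import cv2,numpy as np
s=arm.read_state();print({k:np.round(v,3).tolist() for k,v in s.items()},arm.grasp_offset)
for n in ["side","top","wrist"]:
    im=arm.get_image(n);cv2.imwrite(f"pics/{n}0.png",im["frame"][:,:,::-1]);print(n,im["vertical_fov"],im["cx"],im["cy"],np.round(im["view"],4).tolist())
    np.savez(f"pics/{n}0.npz",**im)
E
```

```text
pics
{'time_s': 0.0, 'joint_pos': [-1.218, 0.124, 1.652, 0.0, 1.368, -0.083], 'joint_vel': [0.001, 0.001, 0.0, 0.0, -0.001, -0.0], 'joint_efforts': [0.0, -42.361, -36.545, 0.0, 0.007, -0.0], 'tcp_pos': [274.123, -588.611, 201.24], 'tcp_rot': [0.976, 0.216, -0.0, -0.001], 'force': [-0.601, 0.223, -0.929], 'torque': [0.011, 0.032, 0.003], 'gripper_width': 85.578} 18.700000000000003
side 48.3389735711267 316.2304643857504 199.62912231299916 [[-0.7933, -0.6088, -0.0064, 502.7041], [-0.4382, 0.5782, -0.6882, 346.9688], [0.4227, -0.5431, -0.7255, 1250.2548], [0.0, 0.0, 0.0, 1.0]]
top 57.03753135574054 321.94188851086693 199.99589514874245 [[0.0111, -0.9999, 0.0121, 21.7394], [-0.9836, -0.0131, -0.1801, 606.2738], [0.1802, -0.0099, -0.9836, 1262.4961], [0.0, 0.0, 0.0, 1.0]]
wrist 64.85255731568924 319.1060292682047 193.49773820712906 [[0.4223, -0.9064, -0.0018, -649.7171], [-0.8578, -0.4003, 0.3225, -41.4609], [-0.293, -0.1346, -0.9466, 379.485], [0.0, 0.0, 0.0, 1.0]]
```

View pics/side0.png

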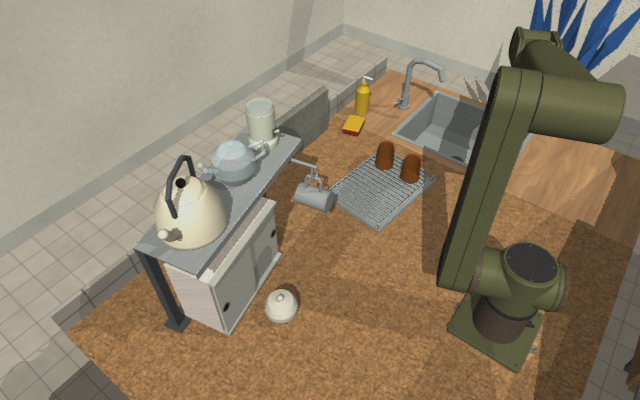

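View pics/top0.png

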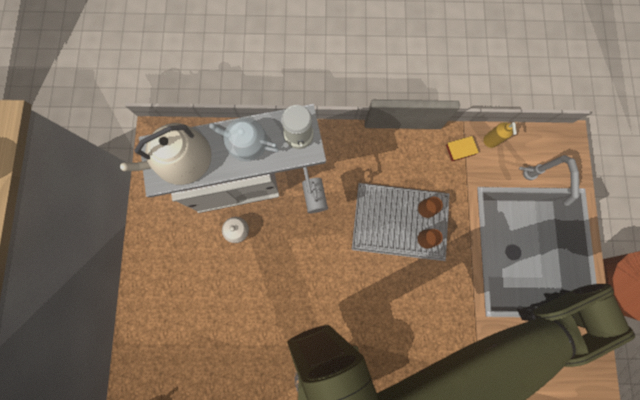

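View pics/wrist0.png

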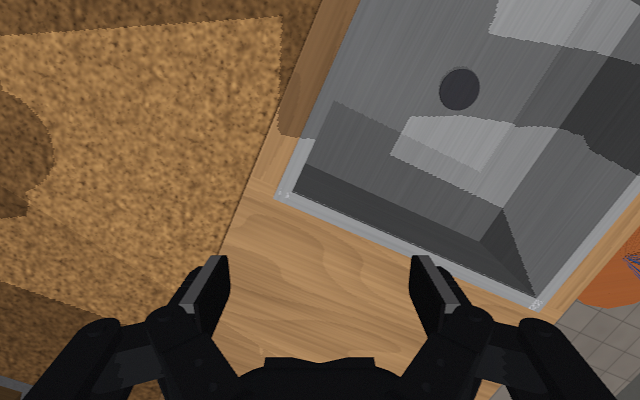

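The views show the jug at side (315,197) and top (315,195), with the rack beside it and free on its left half. I'll zoom in.

```bash
python3 - <<'E'
import cv2,numpy as np
s=cv2.imread("pics/side0.png");t=cv2.imread("pics/top0.png")
cv2.imwrite("pics/sz.png",cv2.resize(s[150:250,270:430],None,fx=5,fy=5,interpolation=cv2.INTER_CUBIC))
cv2.imwrite("pics/tz.png",cv2.resize(t[150:270,290:460],None,fx=4.7,fy=4.7,interpolation=cv2.INTER_CUBIC))
E
```

```text
(no output)
```

View pics/sz.png

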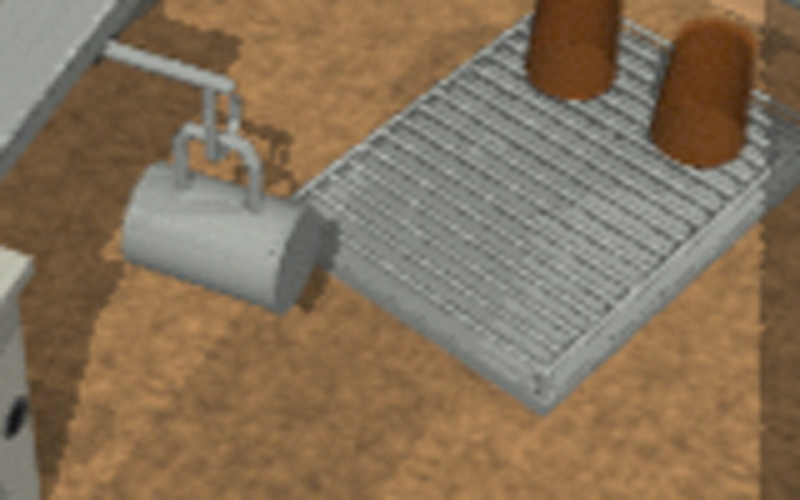

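View pics/tz.png

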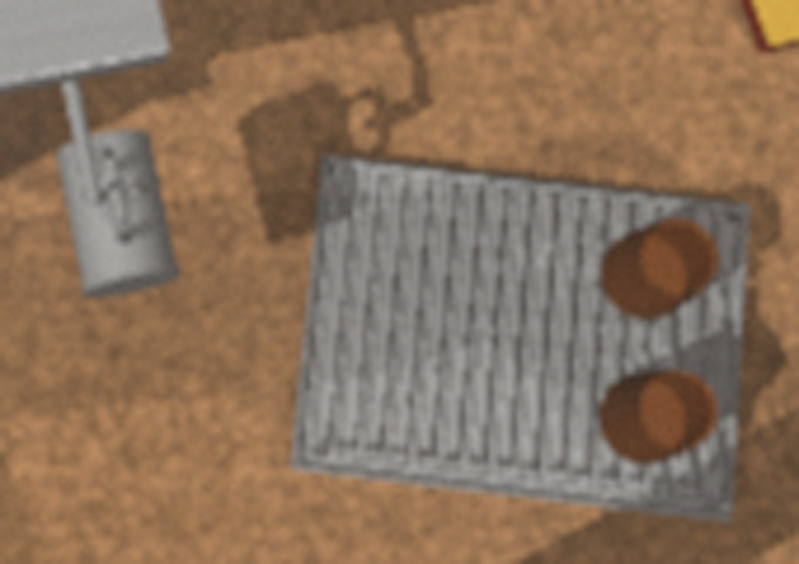

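```bash
cat > h.py <<'E'
import numpy as np
def load(n): 
    d=np.load(f"pics/{n}.npz");return {k:d[k] for k in d}
def ray(c,uv):
    f=200/np.tan(np.radians(float(c["vertical_fov"]))/2)
    V=c["view"];R=V[:3,:3];o=-R.T@V[:3,3]
    d=R.T@np.array([(uv[0]-c["cx"])/f,(uv[1]-c["cy"])/f,1.]);return o,d/np.linalg.norm(d)
def onz(c,uv,z):
    o,d=ray(c,uv);return o+d*(z-o[2])/d[2]
def tri(*cu):
    A=np.zeros((3,3));b=np.zeros(3);r=[]
    for c,u in cu:
        o,d=ray(c,u);P=np.eye(3)-np.outer(d,d);A+=P;b+=P@o;r.append((P,o))
    X=np.linalg.solve(A,b);return X,[round(float(np.linalg.norm(P@(X-o))),1) for P,o in r]
def proj(c,X):
    f=200/np.tan(np.radians(float(c["vertical_fov"]))/2)
    p=c["view"][:3,:3]@X+c["view"][:3,3];return np.array([c["cx"]+f*p[0]/p[2],c["cy"]+f*p[1]/p[2]])
E
python3 - <<'E'
from rig import arm
print([a for a in dir(arm) if not a.startswith('_')])
from h import *
np.set_printoptions(precision=1,suppress=True)
S=load("side0");T=load("top0")
for n,c in(("S",S),("T",T)): print(n,ray(c,(320,200)))
s=lambda x,y:(270+x/5-.4,150+y/5-.4)
t=lambda x,y:(290+x/4.7-.4,150+y/4.7-.4)
# rack corners on z=32
for q in [(322,157),(748,207),(730,518),(293,466)]: print("rackT",onz(T,t(*q),32))
for q in [(545,375),(300,193)]: print("rackS",onz(S,s(*q),32))
print("handle front corner",tri((S,s(252,148)),(T,t(125,238))))
print("handle back corner",tri((S,s(186,133)),(T,t(109,155))))
print("cupbar end",tri((S,s(228,86)),(T,t(95,195))))
print("cupbar shelf",tri((S,s(110,48)),(T,t(70,85))))
print("base centre",tri((S,s(305,260)),(T,t(132,278))))
E
```

```text
['MotionError', 'close_job', 'get_image', 'grasp_offset', 'read_state']
S (array([  22.4,  784.5, 1149.1]), array([ 0.4, -0.5, -0.7]))
T (array([ 368.5,   42.2, 1350.7]), array([ 0.2, -0. , -1. ]))
rackT [ 675.5 -103.4   32. ]
rackT [ 640.1 -436.2   32. ]
rackT [ 400.  -410.2   32. ]
rackT [435.2 -79.8  32. ]
rackS [441.6 -85.8  32. ]
rackS [ 669.4 -124.6   32. ]
handle front corner (array([571.6,  51.2, 266. ]), [5.8, 5.8])
handle back corner (array([621.7,  59.3, 257.3]), [0.8, 0.8])
cupbar end (array([583. ,  66.9, 320.5]), [0.3, 0.3])
cupbar shelf (array([652. ,  83.8, 323.1]), [1.3, 1.3])
base centre (array([550.5,  42.1, 181.7]), [3.8, 3.8])
```

```bash
cat >> h.py <<'E'
from scipy.spatial.transform import Rotation as Ro
def toolpose(a,b,sy):
    z=np.array([np.cos(a)*np.cos(b),np.sin(a)*np.cos(b),-np.sin(b)]);y=sy*np.array([-np.sin(a),np.cos(a),0]);return Ro.from_matrix(np.c_[np.cross(y,z),y,z])
def plan(p1,R1,p0,R0):
    d=R0.inv().apply(np.asarray(p1)-p0);w=(R0.inv()*R1).as_rotvec()
    print("shift",np.round(d,1),"turn",np.round(w,3),"dist",round(np.linalg.norm(d)),"deg",round(np.degrees(np.linalg.norm(w)),1),"rows",round(max(np.linalg.norm(d)/50,np.degrees(np.linalg.norm(w))/8.59),1))
E
python3 - <<'E'
from h import *
from rig import arm
W=load("wrist0");s=arm.read_state();R0=Ro.from_quat(s["tcp_rot"]);p0=np.array(s["tcp_pos"])
o,d=ray(W,(319,193));print("cam in tool",R0.inv().apply(o-p0).round(1),R0.inv().apply(d).round(2), "img right in tool",R0.inv().apply(W["view"][0,:3]).round(2))
for sy in(1,-1): plan((430,0,330),toolpose(.24,.75,sy),p0,R0)
E
```

```text
cam in tool [  83.3    0.6 -169.9] [-0.32 -0.    0.95] img right in tool [0. 1. 0.]
shift [ 389.8 -468.1 -127.7] turn [-1.181 -0.118 -2.715] dist 622 deg 169.8 rows 19.8
shift [ 389.8 -468.1 -127.7] turn [-0.082  0.818  0.184] dist 622 deg 48.3 rows 12.4
```

```bash
python3 -m inch '[[[30,-36,-14],[0,0,0],1],[[60,-72,-28],[0,0,0],1],[[90,-108,-42],[0,0,0],1],[[120,-144,-56],[0,0,0],1],[[150,-180,-70],[0,0,0],1]]' 60
python3 -m inch '[[[30,-36,-14],[0,0,0],1],[[60,-72,-28],[0,0,0],1],[[90,-108,-42],[0,0,0],1],[[120,-144,-56],[0,0,0],1],[[150,-180,-58],[0,0,0],1]]'
python3 -m inch '[[[30,-36,0],[0,0.06,0],1],[[60,-72,0],[0,0.12,0],1],[[90,-108,0],[0,0.18,0],1],[[90,-108,0],[0,0.3,0.05],1],[[90,-108,0],[0,0.42,0.1],1]]'
python3 - <<'E'
from h import *
from rig import arm
s=arm.read_state();R0=Ro.from_quat(s["tcp_rot"]);p0=np.array(s["tcp_pos"]);print(s["time_s"],p0,np.round(s["joint_pos"],2),s["force"])
for b in (.6,.75): plan((430,0,330),toolpose(.24,b,-1),p0,R0)
E
```

```text
time_s: 0.65
tcp_pos: [334.3, -360.8, 272.6]
tcp_rot: [0.976, 0.216, 0.0, -0.0]
force: [0.9, -0.6, 0.8]
gripper_width: 85.2
time_s: 1.15
tcp_pos: [394.9, -134.7, 332.6]
tcp_rot: [0.976, 0.216, 0.002, 0.001]
force: [1.0, 0.4, -0.7]
gripper_width: 85.4
time_s: 1.65
tcp_pos: [430.8, 2.4, 330.9]
tcp_rot: [0.964, 0.165, 0.205, -0.046]
force: [-0.8, -1.5, 0.7]
gripper_width: 85.8
1.65 [430.76579562   2.38196265 330.89752944] [-0.31 -0.72  2.15  0.27  1.39  0.91] [-0.82350775 -1.45614006  0.66164515]
shift [-1.7  2.   0.2] turn [-0.084  0.548  0.067] dist 3 deg 32.0 rows 3.7
shift [-1.7  2.   0.2] turn [-0.078  0.398  0.072] dist 3 deg 23.6 rows 2.7
```

```bash
python3 -m inch '[[[0,0,0],[-0.02,0.13,0.02],1],[[0,0,0],[-0.05,0.26,0.045],1],[[0,0,0],[-0.08,0.4,0.07],1],[[0,0,0],[-0.08,0.4,0.07],1]]'
python3 - <<'E'
from h import *
from rig import arm
import cv2
s=arm.read_state();R0=Ro.from_quat(s["tcp_rot"]);p0=np.array(s["tcp_pos"]);print(s["time_s"],p0,np.round(s["joint_pos"],2),s["force"])
print(R0.as_matrix().round(3))
for n in["wrist","side","top"]:
    im=arm.get_image(n);cv2.imwrite(f"pics/{n}1.png",im["frame"][:,:,::-1]);np.savez(f"pics/{n}1.npz",**im)
E
```

```text
time_s: 2.05
tcp_pos: [436.9, -2.9, 323.8]
tcp_rot: [0.914, 0.107, 0.389, -0.048]
force: [-0.1, -0.2, -1.7]
gripper_width: 85.8
2.05 [436.92027671  -2.88738086 323.8301782 ] [-0.48 -1.02  2.4   0.54  1.16  0.8 ] [-0.06227363 -0.21620154 -1.67581057]
[[ 0.674  0.233  0.701]
 [ 0.158 -0.972  0.171]
 [ 0.722 -0.005 -0.692]]
```

View pics/wrist1.png

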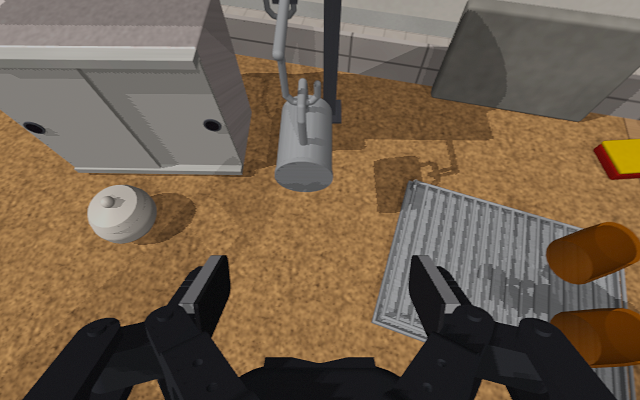

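View pics/side1.png

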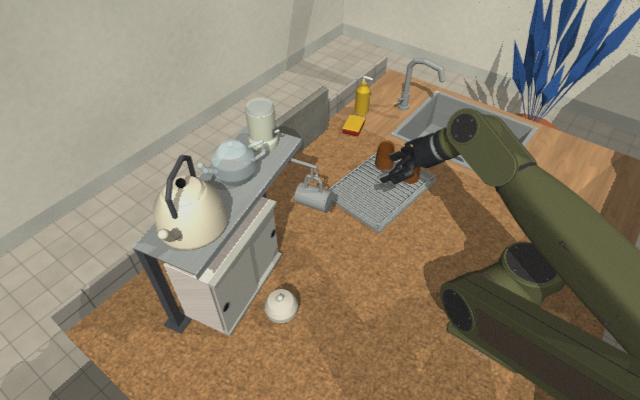

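```bash
python3 - <<'E'
import cv2
s=cv2.imread("pics/wrist1.png")
cv2.imwrite("pics/wz.png",cv2.resize(s[0:200,240:360],None,fx=3,fy=3,interpolation=cv2.INTER_CUBIC))
s=cv2.imread("pics/side1.png")
cv2.imwrite("pics/sz1.png",cv2.resize(s[150:220,280:350],None,fx=8,fy=8,interpolation=cv2.INTER_CUBIC))
s=cv2.imread("pics/top1.png")
cv2.imwrite("pics/tz1.png",cv2.resize(s[160:220,290:340],None,fx=9,fy=9,interpolation=cv2.INTER_CUBIC))
E
```

```text
(no output)
```

View pics/wz.png

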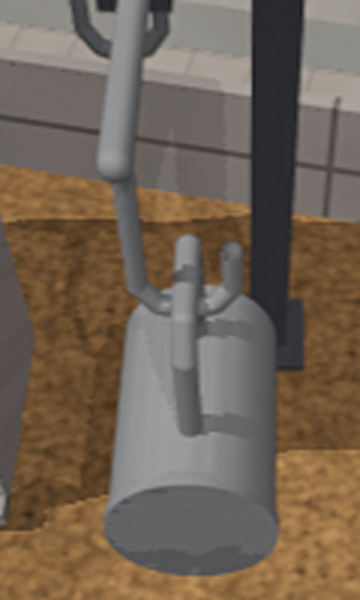

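View pics/sz1.png

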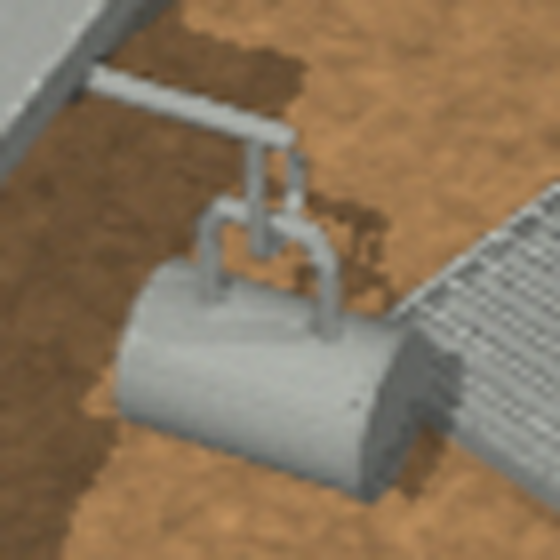

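View pics/tz1.png

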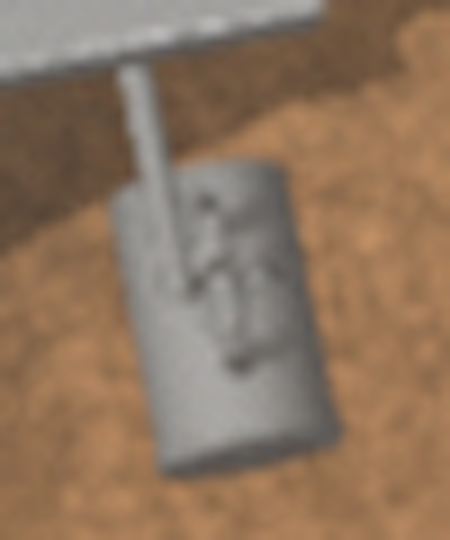

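```bash
python3 - <<'E'
from h import *
np.set_printoptions(precision=1,suppress=True)
S=load("side1");T=load("top1");W=load("wrist1")
w=lambda x,y:(240+x/3-.3,y/3-.3)
s=lambda x,y:(280+x/8-.4,150+y/8-.4)
t=lambda x,y:(290+x/9-.4,160+y/9-.4)
def P(n,a,b,c=None):
    print(n,tri((W,w(*a)),(S,s(*b))), c and tri((W,w(*a)),(T,t(*c))), c and tri((W,w(*a)),(S,s(*b)),(T,t(*c))))
P("base",(191,530),(393,412),(250,455))
P("barfront",(184,358),(322,238),(238,365))
P("barback",(187,243),(208,210),(207,200))
P("cupbar end",(114,165),(290,135),(188,290))
# body sides on axis height in wrist+top
for z in (175,181,187):
    a=[onz(T,t(*q),z) for q in[(112,200),(158,455),(287,170),(338,420)]]
    u=(a[0]-a[1])+(a[2]-a[3]); m=sum(a)/4
    print(z,"yaw",np.arctan2(u[1],u[0]),"mid",m,"width",abs(np.cross((u/np.linalg.norm(u))[:2],(a[0]-a[2])[:2])), "len",np.linalg.norm(u)/2)
E
```

```text
base (array([551.5,  43.5, 182.6]), [0.5, 0.5]) (array([549.3,  43.9, 184.7]), [0.9, 0.9]) (array([550.2,  44.1, 183.9]), [0.9, 1.1, 1.3])
barfront (array([578.7,  48.2, 256.1]), [4.0, 4.0]) (array([567.8,  47.7, 262.3]), [1.4, 1.4]) (array([572.9,  49.1, 260.1]), [2.7, 7.2, 5.2])
barback (array([624. ,  60.3, 257.4]), [0.3, 0.3]) (array([624.9,  60.5, 256.2]), [0.3, 0.3]) (array([624.5,  60.3, 257.2]), [0.5, 0.3, 0.3])
cupbar end (array([581.4,  66.4, 322.2]), [0.1, 0.1]) (array([579.7,  65.2, 323.7]), [0.5, 0.5]) (array([580.9,  65.8, 322.3]), [0.5, 0.8, 1.2])
175 yaw 0.20096725457809086 mid [603.2  54.9 175. ] width 64.69055266713062 len 94.8058338194013
181 yaw 0.2009672545780912 mid [602.   54.9 181. ] width 64.36041226117513 len 94.32200372097647
187 yaw 0.2009672545780909 mid [600.8  54.8 187. ] width 64.03027185521962 len 93.83817362255185<stdin>:17: DeprecationWarning: Arrays of 2-dimensional vectors are deprecated. Use arrays of 3-dimensional vectors instead. (deprecated in NumPy 2.0)
```

```bash
cat >> h.py <<'E'
JC=np.array([599.5,54.7,181.5]);A=.22;B=.65
def graspT(back,gx=-26,up=0):
    z=toolpose(A,B,-1).as_matrix()[:,2]
    return JC+gx*np.array([np.cos(A),np.sin(A),0])+(18.7-back)*z+[0,0,up]
E
python3 - <<'E'
from h import *
from rig import arm
s=arm.read_state();R0=Ro.from_quat(s["tcp_rot"]);p0=np.array(s["tcp_pos"])
print(graspT(110));plan(graspT(110),toolpose(A,B,-1),p0,R0)
E
```

```text
[503.19604796  33.16456596 236.75351884]
shift [-20.9 -19.2 118.2] turn [-0.012  0.105  0.015] dist 122 deg 6.1 rows 2.4
```

```bash
python3 -m inch '[[[-5,-5,30],[0,0,0],1],[[-10,-10,60],[0,0.03,0],1],[[-15,-15,90],[-0.01,0.07,0.01],1],[[-21,-19,118],[-0.012,0.105,0.015],1],[[-21,-19,118],[-0.012,0.105,0.015],1]]'
python3 - <<'E'
from h import *
from rig import arm
import cv2
im=arm.get_image("wrist");cv2.imwrite(f"pics/wrist2.png",im["frame"][:,:,::-1]);np.savez(f"pics/wrist2.npz",**im)
s=arm.read_state();R0=Ro.from_quat(s["tcp_rot"]);p0=np.array(s["tcp_pos"])
print(p0,np.round(s["joint_pos"],2));plan(graspT(110),toolpose(A,B,-1),p0,R0);plan(graspT(0),toolpose(A,B,-1),p0,R0)
E
```

```text
time_s: 2.7
tcp_pos: [502.0, 35.2, 231.6]
tcp_rot: [0.892, 0.099, 0.438, -0.051]
force: [0.7, 0.7, 0.6]
gripper_width: 85.6
[502.73089143  34.3805576  234.97501463] [-0.27 -0.87  2.53  0.61  0.72  0.77]
shift [ 1.5  1.3 -0.9] turn [-0.003  0.003 -0.   ] dist 2 deg 0.3 rows 0.0
shift [  1.9   1.6 109.1] turn [-0.003  0.003 -0.   ] dist 109 deg 0.3 rows 2.2
```

View pics/wrist2.png

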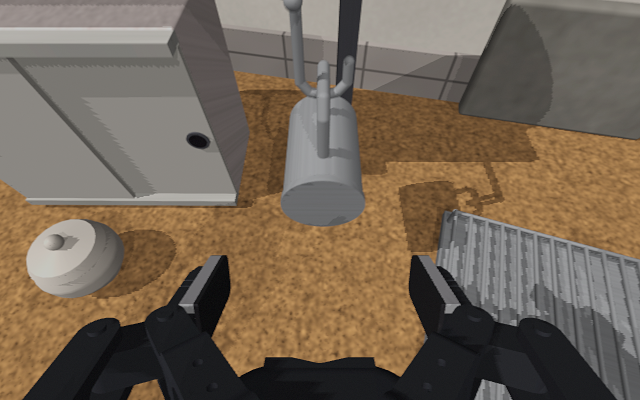

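```bash
python3 - <<'E'
from h import *
W=load("wrist2")
u=np.array([np.cos(A),np.sin(A),0]);l=np.array([-np.sin(A),np.cos(A),0])
b=JC-50*u
for X in (b,b+33*l,b-33*l,b-[0,0,33],JC+[0,0,81]-24*u):print(proj(W,X).round(1))
E
python3 -m inch '[[[1,0,20],[0,0,0],1],[[1,1,40],[0,0,0],1],[[2,1,55],[0,0,0],1],[[2,1,55],[0,0,0],1]]'
python3 - <<'E'
from h import *
from rig import arm
import cv2
im=arm.get_image("wrist");cv2.imwrite(f"pics/wrist3.png",im["frame"][:,:,::-1]);np.savez(f"pics/wrist3.npz",**im)
s=arm.read_state();R0=Ro.from_quat(s["tcp_rot"]);p0=np.array(s["tcp_pos"])
print(p0,np.round(s["joint_pos"],2));plan(graspT(0),toolpose(A,B,-1),p0,R0)
W=load("wrist3")
u=np.array([np.cos(A),np.sin(A),0]);l=np.array([-np.sin(A),np.cos(A),0])
b=JC-50*u
for X in (b,b+33*l,b-33*l,b-[0,0,33],JC+[0,0,81]-24*u):print(proj(W,X).round(1))
E
```

```text
[321.7 205. ]
[281.2 204.9]
[362.2 205. ]
[321.6 224.1]
[322.  105.2]
time_s: 3.15
tcp_pos: [548.6, 41.9, 206.3]
tcp_rot: [0.89, 0.098, 0.442, -0.049]
force: [-0.3, -0.1, -0.8]
gripper_width: 85.3
[548.27625947  41.70540153 206.65050264] [-0.21 -0.66  2.48  0.68  0.56  0.7 ]
shift [-3.9 -1.5 55.3] turn [-0.    -0.001 -0.001] dist 55 deg 0.1 rows 1.1
[316.1 245.5]
[266.5 245.5]
[365.7 245.5]
[316.5 264. ]
[315.  128.9]
```

View pics/wrist3.png

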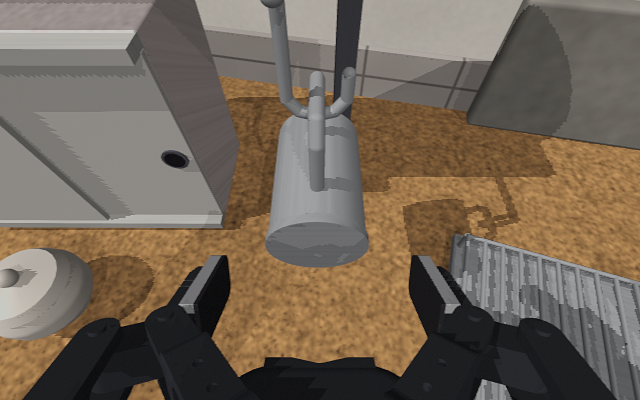

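```bash
sed -i 's/B=.65/B=.72/' h.py; python3 - <<'E'
from h import *
from rig import arm
P=[];
import time
s=arm.read_state();R0=Ro.from_quat(s["tcp_rot"]);p0=np.array(s["tcp_pos"])
plan(graspT(25),toolpose(A,B,-1),p0,R0)
plan(graspT(0),toolpose(A,B,-1),p0,R0)
E
```

```text
shift [-3.4 -1.5 30.3] turn [-0.    -0.071 -0.001] dist 31 deg 4.1 rows 0.6
shift [-5.2 -1.5 55.2] turn [-0.    -0.071 -0.001] dist 55 deg 4.1 rows 1.1
```

```bash
python3 -m inch '[[[-2,-1,15],[0,-0.035,0],1],[[-3,-1,30],[0,-0.07,0],1],[[-4,-1,43],[0,-0.07,0],1],[[-5,-1,54],[0,-0.07,0],1],[[-5,-1,54],[0,-0.07,0],1]]'
python3 - <<'E'
from h import *
from rig import arm
import cv2
im=arm.get_image("wrist");cv2.imwrite(f"pics/wrist4.png",im["frame"][:,:,::-1]);np.savez(f"pics/wrist4.npz",**im)
im=arm.get_image("side");cv2.imwrite(f"pics/side4.png",cv2.resize(im["frame"][120:250,250:450,::-1],None,fx=4,fy=4,interpolation=2))
s=arm.read_state();R0=Ro.from_quat(s["tcp_rot"]);p0=np.array(s["tcp_pos"])
print(p0,np.round(s["joint_pos"],2),s["force"]);plan(graspT(0),toolpose(A,B,-1),p0,R0)
E
```

```text
time_s: 3.7
tcp_pos: [586.6, 51.3, 168.6]
tcp_rot: [0.905, 0.099, 0.41, -0.046]
force: [-0.9, -0.1, 0.5]
gripper_width: 85.2
[586.33386087  51.16966018 168.98110869] [-0.14 -0.45  2.39  0.64  0.47  0.74] [-0.12895091  0.64682655 -0.12374247]
shift [ 1.2 -0.6  1.1] turn [ 0.    -0.001 -0.001] dist 2 deg 0.1 rows 0.0
```

View pics/wrist4.png

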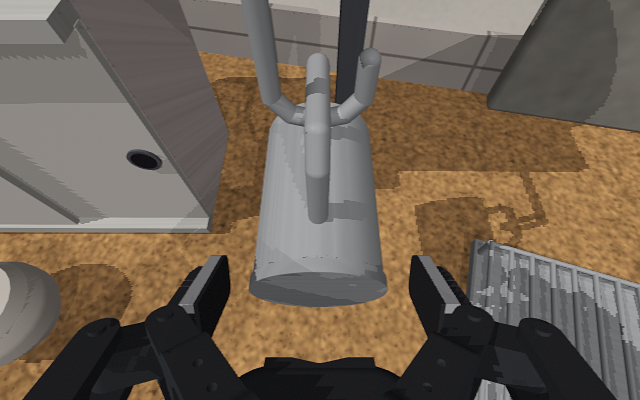

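View pics/side4.png

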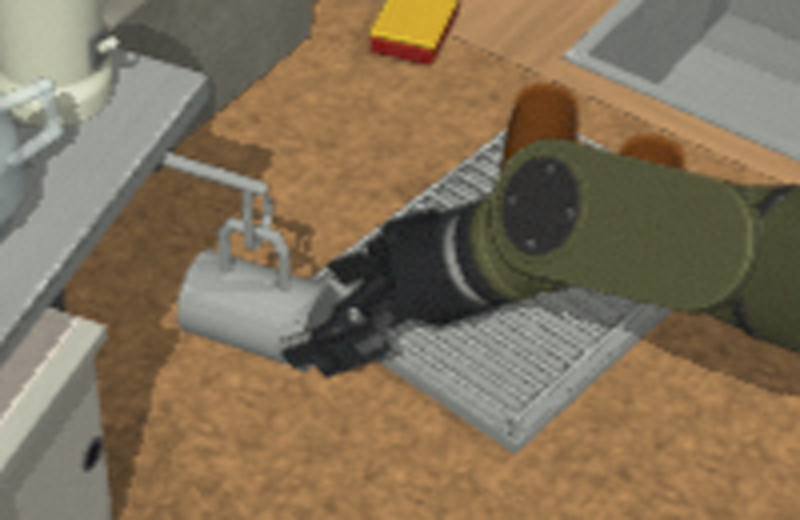

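```bash
python3 -m inch '[[[2,-0.5,3],[0,0,0],1],[[4,-0.5,5],[0,0,0],1],[[4,-0.5,5],[0,0,0],0.6],[[4,-0.5,5],[0,0,0],0.4],[[4,-0.5,5],[0,0,0],0.2]]' 60
python3 -m inch '[[[0,0,0],[0,0,0],0],[[0,0,0],[0,0,0],-0.2],[[0,0,0],[0,0,0],-0.4],[[0,0,0],[0,0,0],-0.6]]' 80
python3 - <<'E'
from h import *
from rig import arm
import cv2
im=arm.get_image("wrist");cv2.imwrite(f"pics/wrist5.png",im["frame"][:,:,::-1]);np.savez(f"pics/wrist5.npz",**im)
im=arm.get_image("side");cv2.imwrite(f"pics/side5.png",cv2.resize(im["frame"][120:250,250:450,::-1],None,fx=4,fy=4,interpolation=2))
s=arm.read_state();R0=Ro.from_quat(s["tcp_rot"]);p0=np.array(s["tcp_pos"])
print(p0,np.round(s["joint_pos"],2),s["force"],s["gripper_width"])
E
```

```text
time_s: 4.3
tcp_pos: [592.2, 53.4, 167.1]
tcp_rot: [0.905, 0.099, 0.41, -0.046]
force: [0.2, 0.6, 1.3]
gripper_width: 63.8
time_s: 4.7
tcp_pos: [592.3, 53.4, 167.0]
tcp_rot: [0.905, 0.099, 0.41, -0.046]
force: [0.3, 0.2, 2.9]
gripper_width: 62.7
[592.29465958  53.33324662 167.02887035] [-0.14 -0.43  2.38  0.64  0.45  0.74] [0.65381129 0.68947358 3.80184351] 62.89326253460241
```

View pics/wrist5.png

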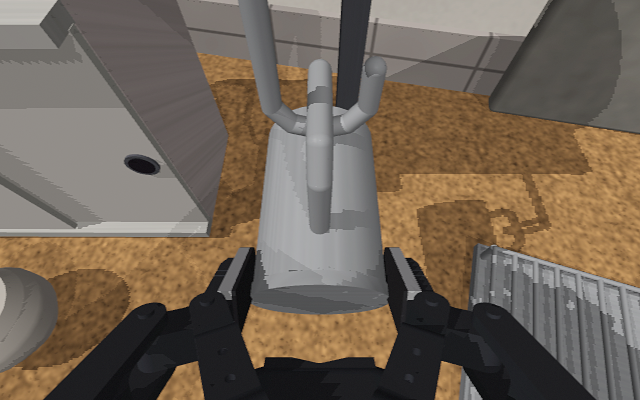

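View pics/side5.png

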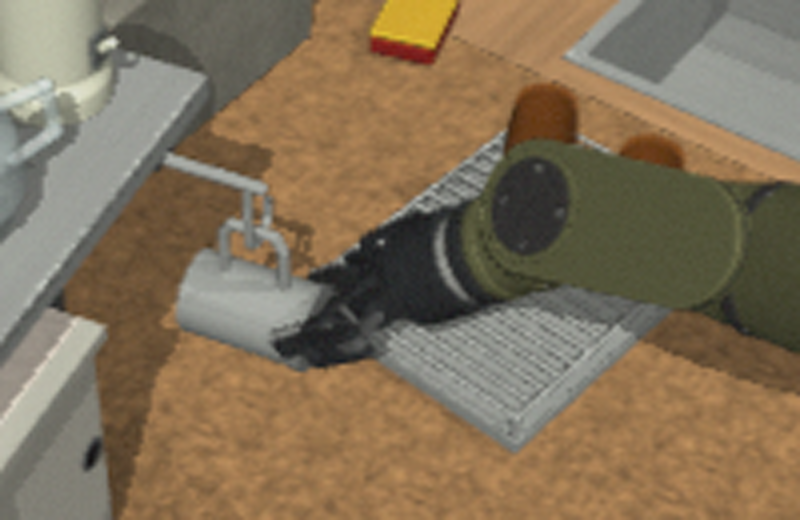

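```bash
python3 -m inch '[[[2.5,0,-2.2],[0,0,0],-0.8],[[5,0,-4.4],[0,0,0],-0.8],[[7.5,0,-6.6],[0,0,0],-0.8],[[10,0,-8.8],[0,0,0],-0.8],[[10,0,-8.8],[0,0,0],-0.8]]' 90
python3 - <<'E'
from h import *
from rig import arm
import cv2
im=arm.get_image("wrist");cv2.imwrite(f"pics/wrist6.png",im["frame"][:,:,::-1]);np.savez(f"pics/wrist6.npz",**im)
s=arm.read_state();R0=Ro.from_quat(s["tcp_rot"]);p0=np.array(s["tcp_pos"])
print(p0,np.round(s["joint_pos"],2),s["force"],s["gripper_width"],R0.inv().apply([0,0,1]))
E
```

```text
time_s: 5.3
tcp_pos: [592.0, 53.4, 180.0]
tcp_rot: [0.906, 0.099, 0.41, -0.046]
force: [-0.5, 0.3, -1.9]
gripper_width: 62.4
[591.91631256  53.4157764  179.84706167] [-0.14 -0.45  2.37  0.61  0.48  0.78] [ 0.28609644 -0.17491017 -1.32891022] 61.97935077147656 [ 0.7511405  -0.00165759 -0.66014029]
```

View pics/wrist6.png

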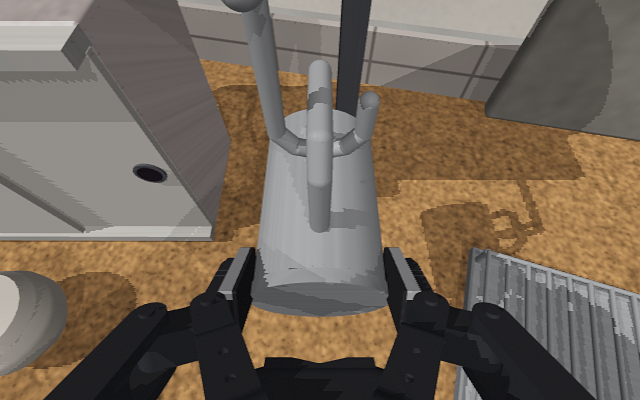

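```bash
python3 -m inch '[[[3.5,0,-3],[0,0,0],-0.8],[[7,0,-6.1],[0,0,0],-0.8],[[10.5,0,-9.2],[0,0,0],-0.8],[[13.6,0,-11.9],[0,0,0],-0.8],[[13.6,0,-11.9],[0,0,0],-0.8]]'
python3 - <<'E'
from h import *
from rig import arm
import cv2
im=arm.get_image("wrist");cv2.imwrite(f"pics/wrist7.png",im["frame"][:,:,::-1]);np.savez(f"pics/wrist7.npz",**im)
im=arm.get_image("side");cv2.imwrite(f"pics/side7.png",cv2.resize(im["frame"][140:220,270:370,::-1],None,fx=7,fy=7,interpolation=2))
s=arm.read_state();R0=Ro.from_quat(s["tcp_rot"]);p0=np.array(s["tcp_pos"])
print(p0,np.round(s["joint_pos"],2),s["force"],s["gripper_width"],R0.inv().apply([0,0,1]))
E
```

```text
time_s: 5.85
tcp_pos: [592.6, 53.3, 199.3]
tcp_rot: [0.905, 0.099, 0.411, -0.046]
force: [0.5, 0.5, -1.7]
gripper_width: 62.5
[592.05202806  53.35704294 198.08230586] [-0.14 -0.47  2.35  0.57  0.51  0.83] [-0.13082063  0.1419291  -2.68791265] 62.4565380219162 [ 0.75134054 -0.00166574 -0.65991258]
```

View pics/wrist7.png

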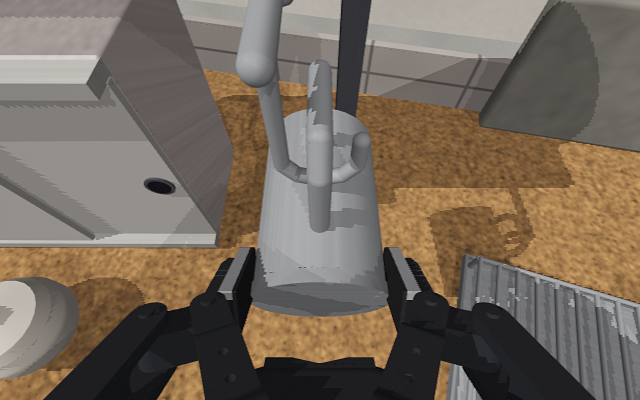

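View pics/side7.png

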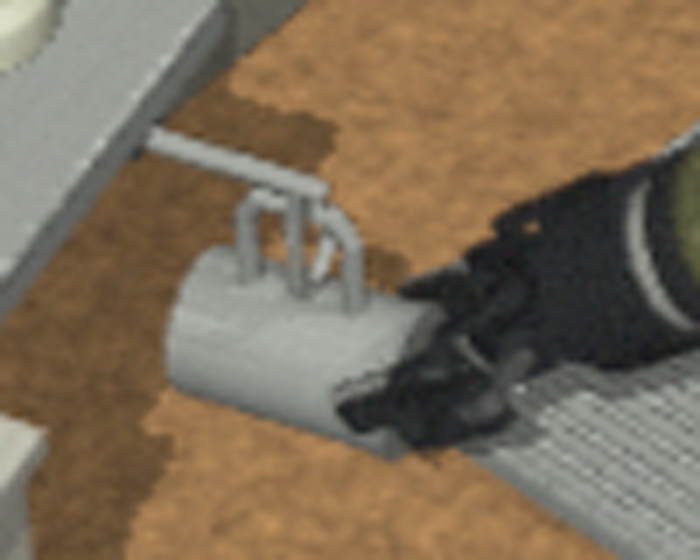

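```bash
python3 -m inch '[[[0,4,0],[0,0,0],-0.8],[[0,8,0],[0,0,0],-0.8],[[0,12,0],[0,0,0],-0.8],[[0,16,0],[0,0,0],-0.8],[[0,16,0],[0,0,0],-0.8]]'
python3 - <<'E'
from h import *
from rig import arm
import cv2
im=arm.get_image("wrist");cv2.imwrite(f"pics/wrist8.png",im["frame"][:,:,::-1])
s=arm.read_state();p0=np.array(s["tcp_pos"])
print(p0,s["force"],s["torque"])
E
```

```text
time_s: 6.45
tcp_pos: [595.7, 37.0, 197.7]
tcp_rot: [0.906, 0.099, 0.41, -0.046]
force: [0.9, 0.3, -2.9]
gripper_width: 62.3
[595.5607374   37.24685789 197.69512589] [-0.42717729  0.84231788 -2.58082402] [-0.15097522  0.72804142  0.04718806]
```

View pics/wrist8.png

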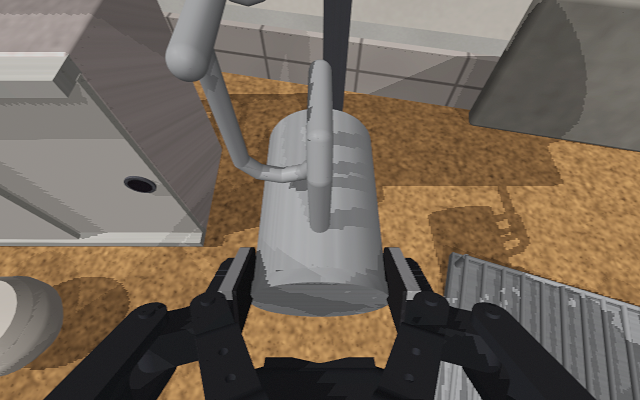

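```bash
python3 -m inch '[[[0,4,0],[0,0,0],-0.8],[[0,8,0],[0,0,0],-0.8],[[0,12,0],[0,0,0],-0.8],[[0,16,0],[0,0,0],-0.8],[[0,20,0],[0,0,0],-0.8]]'
python3 -m inch '[[[0,10,0],[0,0,0],-0.8],[[0,25,0],[0,0,0],-0.8],[[0,45,0],[0,0,0],-0.8],[[0,60,0],[0,0,0],-0.8],[[0,60,0],[0,0,0],-0.8]]'
python3 - <<'E'
from h import *
from rig import arm
import cv2
im=arm.get_image("wrist");cv2.imwrite(f"pics/wrist9.png",im["frame"][:,:,::-1])
im=arm.get_image("side");cv2.imwrite(f"pics/side9.png",im["frame"][:,:,::-1])
s=arm.read_state();R0=Ro.from_quat(s["tcp_rot"]);p0=np.array(s["tcp_pos"])
print(p0,s["force"],np.round(s["joint_pos"],2))
print(R0.as_matrix().round(3))
E
```

```text
time_s: 7.0
tcp_pos: [599.9, 17.8, 197.8]
tcp_rot: [0.906, 0.099, 0.41, -0.046]
force: [0.4, -0.4, -2.7]
gripper_width: 62.3
time_s: 7.5
tcp_pos: [613.4, -42.5, 198.0]
tcp_rot: [0.906, 0.098, 0.41, -0.045]
force: [0.0, 0.7, -3.1]
gripper_width: 62.1
[612.81811104 -40.70647389 197.47899862] [-0.74049999 -1.00678135 -2.62605372] [-0.36 -0.38  2.29  0.79  0.62  0.48]
[[ 0.645  0.217  0.733]
 [ 0.142 -0.976  0.164]
 [ 0.751 -0.002 -0.66 ]]
```

View pics/wrist9.png

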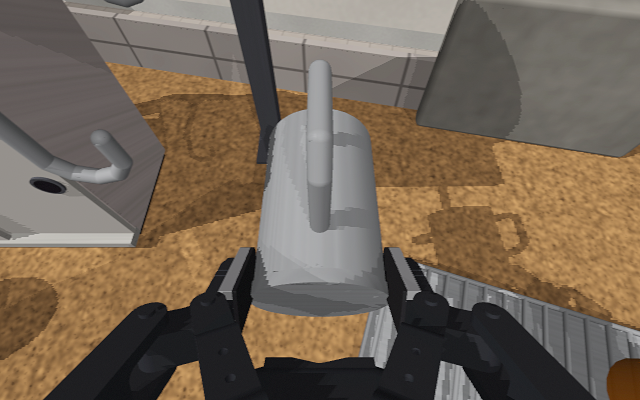

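View pics/side9.png

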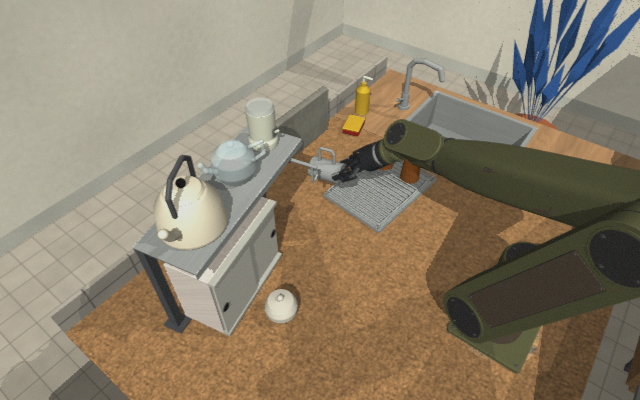

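```bash
cat >> h.py <<'E'
# jug in tool frame, as gripped
Rg=toolpose(A,B,-1);pg=np.array([592.3,53.3,167.0])
Rj0=Ro.from_matrix(np.c_[[np.cos(A),np.sin(A),0],[-np.sin(A),np.cos(A),0],[0,0,1]])
JT=Rg.inv().apply(JC-pg);JRT=Rg.inv()*Rj0
def jugpose(p,R): return p+R.apply(JT),R*JRT
def tool_for(mouth,phi):
    # jug x down, handle away from tool heading phi
    x=np.array([0,0,-1.]);z=-np.array([np.cos(phi),np.sin(phi),0]);Rj=Ro.from_matrix(np.c_[x,np.cross(z,x),z])
    R=Rj*JRT.inv();return np.asarray(mouth)-50*x-R.apply(JT),R
E
python3 - <<'E'
from h import *
from rig import arm
s=arm.read_state();R0=Ro.from_quat(s["tcp_rot"]);p0=np.array(s["tcp_pos"])
print(JT,[v.round(2) for v in (jugpose(p0,R0)[0],)])
p,R=tool_for((546,-172,32),-.3);print(p,R.as_matrix().round(2))
R1=toolpose(-.3,B,-1)
plan((540,-190,290),R1,p0,R0)
plan((0,0,0),R,np.zeros(3),R1)
E
```

```text
[15.73578035  0.20499686 -4.04885084] [array([620.05, -39.34, 211.97])]
[ 559.79179838 -176.48088397   89.33198311] [[-0.72  0.3   0.63]
 [ 0.22  0.96 -0.19]
 [-0.66 -0.   -0.75]]
shift [   1.4  129.8 -138.9] turn [-0.391  0.002  0.341] dist 190 deg 29.7 rows 3.8
shift [0. 0. 0.] turn [ 0.205 -0.    -3.135] dist 0 deg 180.0 rows 21.0
```

```bash
python3 -m inch '[[[0,15,-28],[-0.05,0,0.05],-0.8],[[0,40,-56],[-0.12,0,0.11],-0.8],[[0,70,-84],[-0.2,0,0.18],-0.8],[[1,100,-112],[-0.3,0,0.26],-0.8],[[1,130,-139],[-0.39,0,0.34],-0.8]]' 
python3 -m inch '[[[0,0,0],[0,0,-0.1],-0.8],[[0,0,0],[0,0,-0.2],-0.8],[[0,0,0],[0,0,-0.3],-0.8],[[0,0,0],[0,0,-0.4],-0.8],[[0,0,0],[0,0,-0.5],-0.8]]' 
python3 - <<'E'
from h import *
from rig import arm
s=arm.read_state();R0=Ro.from_quat(s["tcp_rot"]);p0=np.array(s["tcp_pos"])
print(p0,s["force"],np.round(s["joint_pos"],2))
plan((540,-190,290),toolpose(-.3,B,-1)*Ro.from_rotvec([0,0,-.5]),p0,R0)
E
```

```text
time_s: 8.1
tcp_pos: [538.9, -190.1, 290.7]
tcp_rot: [0.901, -0.137, 0.408, 0.062]
force: [0.1, 0.2, -2.8]
gripper_width: 62.4
time_s: 8.6
tcp_pos: [539.7, -188.8, 289.5]
tcp_rot: [0.906, 0.094, 0.379, 0.16]
force: [0.6, -0.4, -2.1]
gripper_width: 61.9
[ 539.70568424 -188.81673457  289.46159324] [ 0.60679943 -0.42262347 -2.12490062] [-0.52 -0.63  2.29  0.27  0.66  0.7 ]
shift [0.2 1.3 0.1] turn [-0.003  0.001  0.006] dist 1 deg 0.4 rows 0.0
```

```bash
for i in 1 ; do python3 -m inch '[[[0,0,0],[0,0,-0.13],-0.8],[[0,0,0],[0,0,-0.26],-0.8],[[0,0,0],[0,0,-0.39],-0.8],[[0,0,0],[0,0,-0.52],-0.8],[[0,0,0],[0,0,-0.65],-0.8]]'; done
python3 -m inch '[[[0,0,0],[0,0,-0.13],-0.8],[[0,0,0],[0,0,-0.26],-0.8],[[0,0,0],[0,0,-0.39],-0.8],[[0,0,0],[0,0,-0.52],-0.8],[[0,0,0],[0,0,-0.65],-0.8]]'
python3 -m inch '[[[0,0,0],[0,0,-0.13],-0.8],[[0,0,0],[0,0,-0.26],-0.8],[[0,0,0],[0,0,-0.39],-0.8],[[0,0,0],[0,0,-0.52],-0.8],[[0,0,0],[0,0,-0.65],-0.8]]'
python3 -m inch '[[[0,0,0],[0,0,-0.13],-0.8],[[0,0,0],[0,0,-0.26],-0.8],[[0,0,0],[0,0,-0.39],-0.8],[[0,0,0],[0,0,-0.52],-0.8],[[0,0,0],[0,0,-0.65],-0.8]]'
python3 - <<'E'
from h import *
from rig import arm
import cv2
for n in("side","top","wrist"):
    im=arm.get_image(n);cv2.imwrite(f"pics/{n}10.png",im["frame"][:,:,::-1])
s=arm.read_state();R0=Ro.from_quat(s["tcp_rot"]);p0=np.array(s["tcp_pos"])
print(p0,s["force"],np.round(s["joint_pos"],2))
p,R=tool_for((546,-172,32),-.3);plan(p+[0,0,150],R,p0,R0)
E
```

```text
time_s: 9.1
tcp_pos: [539.7, -188.8, 289.5]
tcp_rot: [0.829, 0.379, 0.308, 0.273]
force: [-0.4, 0.4, -2.1]
gripper_width: 62.4
time_s: 9.6
tcp_pos: [539.7, -188.8, 289.5]
tcp_rot: [0.664, 0.624, 0.205, 0.357]
force: [0.2, 0.0, -2.5]
gripper_width: 62.0
time_s: 10.1
tcp_pos: [539.8, -188.8, 289.5]
tcp_rot: [0.43, 0.803, 0.08, 0.404]
force: [0.0, -0.0, -2.5]
gripper_width: 62.3
time_s: 10.6
tcp_pos: [539.8, -188.8, 289.5]
tcp_rot: [0.151, 0.899, -0.053, 0.408]
force: [0.3, -0.8, -3.0]
gripper_width: 62.1
[ 539.81741684 -189.08502802  289.68228388] [ 0.99750132  0.32410825 -3.18387238] [-0.52 -0.63  2.29  0.27  0.66 -1.89]
shift [28.4 16.7 44.8] turn [ 0.005  0.129 -0.042] dist 56 deg 7.8 rows 1.1
```

View pics/side10.png

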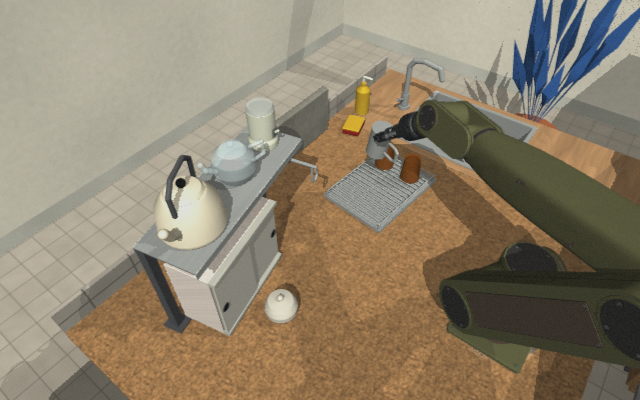

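View pics/wrist10.png

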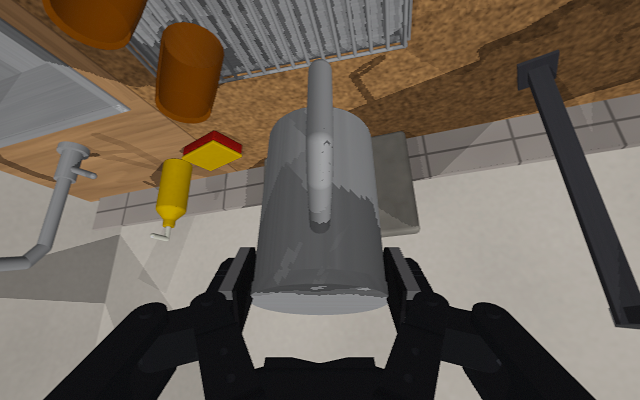

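```bash
python3 -m inch '[[[14,8,22],[0,0.065,-0.02],-0.8],[[28,17,45],[0.005,0.13,-0.042],-0.8],[[28,17,45],[0.005,0.13,-0.042],-0.8]]'
python3 - <<'E'
from h import *
from rig import arm
import cv2
for n in("side","top"):
    im=arm.get_image(n);cv2.imwrite(f"pics/{n}11.png",im["frame"][:,:,::-1]);np.savez(f"pics/{n}11.npz",**im)
    fr=im["frame"][:,:,::-1]
    cv2.imwrite(f"pics/{n}11z.png",cv2.resize(fr[110:230,320:450] if n=="side" else fr[150:270,340:460],None,fx=5,fy=5,interpolation=2))
s=arm.read_state();R0=Ro.from_quat(s["tcp_rot"]);p0=np.array(s["tcp_pos"])
print(p0,s["force"],np.round(s["joint_pos"],2));jp,jr=jugpose(p0,R0);print(jp,jr.as_matrix().round(3),"mouth",jp+50*jr.as_matrix()[:,0])
p,R=tool_for((546,-172,32),-.3);plan(p+[0,0,10],R,p0,R0)
E
```

```text
time_s: 11.05
tcp_pos: [560.2, -175.6, 235.8]
tcp_rot: [0.14, 0.927, -0.052, 0.345]
force: [-0.5, 0.1, -3.9]
gripper_width: 62.3
[ 560.34816687 -176.65107053  239.18688978] [-0.20154844 -0.38907517 -2.67052841] [-0.45 -0.49  2.24  0.15  0.68 -1.8 ]
[ 546.54563088 -172.17578851  231.8717103 ] [[-0.001 -0.295 -0.955]
 [-0.    -0.955  0.295]
 [-1.     0.001  0.001]] mouth [ 546.47831695 -172.19557751  181.87175953]
shift [9.250e+01 1.000e-01 1.049e+02] turn [-0.    -0.001  0.001] dist 140 deg 0.1 rows 2.8
```

View pics/side11z.png

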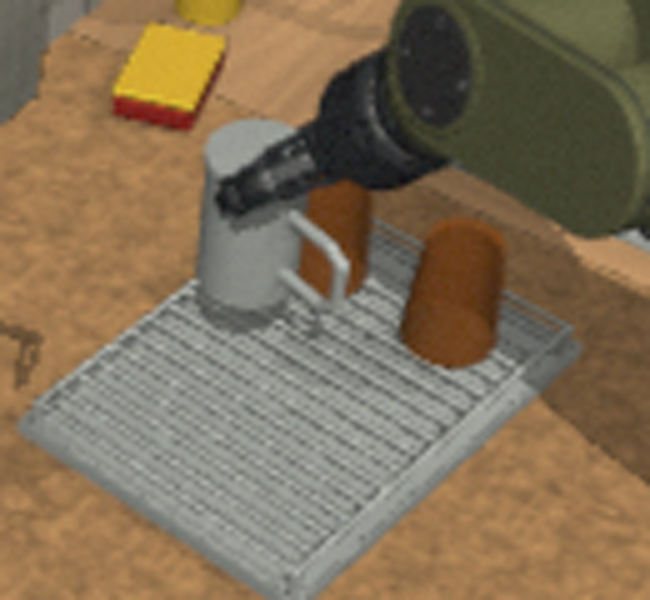

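View pics/top11.png

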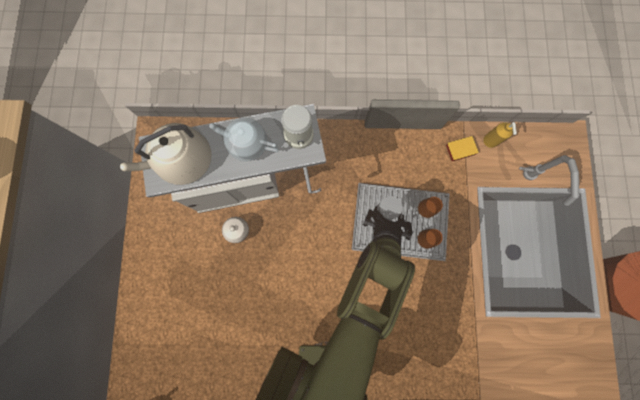

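```bash
python3 - <<'E'
from h import *
S=load("side11")
o,_=ray(S,(360,150));c=np.array([546.5,-172.2,231.9])
v=c-o;l=np.cross(v,[0,0,1]);l/=np.linalg.norm(l)
for dz in(50,-50):
  for k in(33,-33): print(dz,k,((proj(S,c+[0,0,dz]+k*l)-[320,110])*5).round(0))
  print("centre",((proj(S,c+[0,0,dz])-[320,110])*5).round(0))
E
```

```text
50 33 [315. 150.]
50 -33 [208. 141.]
centre [261. 146.]
-50 33 [299. 272.]
-50 -33 [197. 262.]
centre [248. 267.]
```

```bash
python3 -m inch '[[[16,0,18],[0,0,0],-0.8],[[36,0,41],[0,0,0],-0.8],[[56,0,64],[0,0,0],-0.8],[[76,0,86],[0,0,0],-0.8],[[86,0,97.5],[0,0,0],-0.8]]'
python3 -m inch '[[[0,0,0],[0,0,0],-0.8],[[0,0,0],[0,0,0],-0.8]]'
python3 - <<'E'
from h import *
from rig import arm
import cv2
im=arm.get_image("side");fr=im["frame"][:,:,::-1];np.savez("pics/side12.npz",**im)
cv2.imwrite(f"pics/side12z.png",cv2.resize(fr[110:230,320:450],None,fx=5,fy=5,interpolation=2))
s=arm.read_state();R0=Ro.from_quat(s["tcp_rot"]);p0=np.array(s["tcp_pos"])
print(p0,s["force"],np.round(s["joint_pos"],2));jp,jr=jugpose(p0,R0);print(jr.as_matrix().round(3),"mouth",jp+50*jr.as_matrix()[:,0],R0.inv().apply([0,0,-1]))
E
```

```text
time_s: 11.65
tcp_pos: [558.2, -177.2, 107.7]
tcp_rot: [0.14, 0.926, -0.053, 0.347]
force: [-0.5, -1.0, -2.8]
gripper_width: 62.3
time_s: 11.85
tcp_pos: [560.3, -178.1, 111.6]
tcp_rot: [0.14, 0.925, -0.054, 0.349]
force: [1.3, -0.6, -2.4]
gripper_width: 62.1
[ 560.85680261 -178.28225951  112.55891462] [ 0.30289667 -0.60109863 -1.47985965] [-0.45 -0.33  2.36  0.25  0.4  -1.91]
[[ 0.003 -0.296 -0.955]
 [-0.004 -0.955  0.296]
 [-1.     0.003 -0.004]] mouth [ 547.23000266 -173.99666597   55.17257198] [0.66219973 0.0025755  0.74932295]
```

View pics/side12z.png

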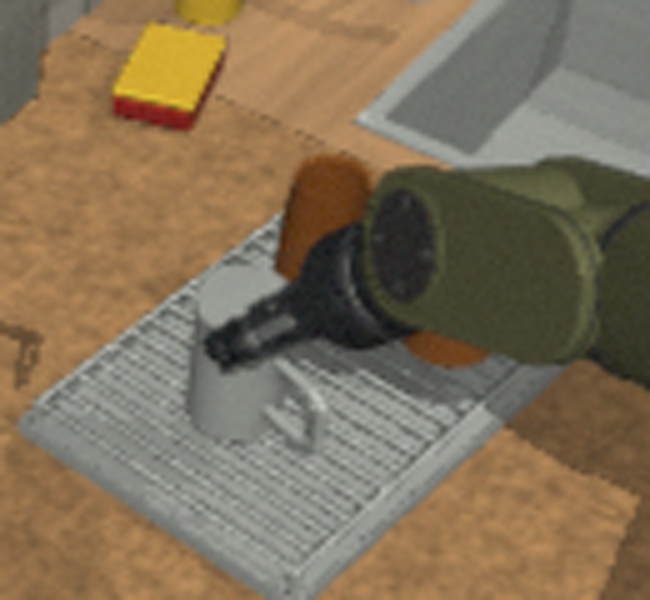

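```bash
python3 - <<'E'
from h import *
from rig import arm
s=arm.read_state();R0=Ro.from_quat(s["tcp_rot"]);p0=np.array(s["tcp_pos"])
p,R=tool_for((518,-165,32),-.3);plan(p+[0,0,22],R,p0,R0);plan(p+[0,0,8],R,p0,R0)
E
```

```text
shift [ 23.6  -0.2 -19.2] turn [-0.002  0.004  0.001] dist 30 deg 0.3 rows 0.6
shift [32.8 -0.2 -8.7] turn [-0.002  0.004  0.001] dist 34 deg 0.3 rows 0.7
```

```bash
python3 -m inch '[[[8,0,-6],[0,0,0],-0.8],[[16,0,-13],[0,0,0],-0.8],[[24,0,-19],[0,0,0],-0.8],[[24,0,-19],[0,0,0],-0.8],[[24,0,-19],[0,0,0],-0.8]]'
python3 - <<'E'
from h import *
from rig import arm
import cv2
im=arm.get_image("side");fr=im["frame"][:,:,::-1];np.savez("pics/side13.npz",**im)
cv2.imwrite(f"pics/side13z.png",cv2.resize(fr[110:230,320:450],None,fx=5,fy=5,interpolation=2))
s=arm.read_state();R0=Ro.from_quat(s["tcp_rot"]);p0=np.array(s["tcp_pos"])
print(p0,s["force"],np.round(s["joint_pos"],2));jp,jr=jugpose(p0,R0);print(jr.as_matrix().round(3),"mouth",jp+50*jr.as_matrix()[:,0],R0.inv().apply([0,0,-1]))
p,R=tool_for((518,-165,32),-.3);plan(p+[0,0,8],R,p0,R0)
E
```

```text
time_s: 12.4
tcp_pos: [530.9, -168.7, 109.6]
tcp_rot: [0.139, 0.925, -0.054, 0.349]
force: [-0.9, -0.7, -1.6]
gripper_width: 62.7
[ 531.11075547 -168.72048197  109.54515921] [ 1.60526062 -0.04892472 -2.19637613] [-0.46 -0.42  2.43  0.25  0.43 -1.92]
[[ 0.001 -0.295 -0.955]
 [-0.003 -0.955  0.295]
 [-1.     0.003 -0.002]] mouth [ 517.362841   -164.41645416   52.1890915 ] [0.66061636 0.00268231 0.75071888]
shift [ 7.4 -0.5  9.7] turn [-0.002  0.002  0.002] dist 12 deg 0.2 rows 0.2
```

View pics/side13z.png

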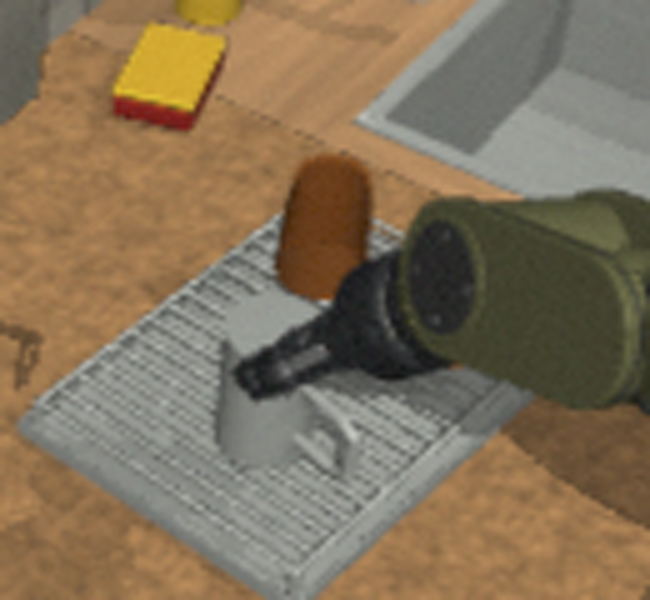

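```bash
python3 -m inch '[[[2,0,2.25],[0,0,0],-0.8],[[4,0,4.5],[0,0,0],-0.8],[[6,0,6.8],[0,0,0],-0.8],[[7.3,0,8.2],[0,0,0],-0.8],[[7.3,0,8.2],[0,0,0],-0.8]]'
python3 -m inch '[[[0.7,0,0.75],[0,0,0],-0.8],[[1.3,0,1.5],[0,0,0],-0.8],[[2,0,2.25],[0,0,0],-0.8],[[2,0,2.25],[0,0,0],-0.8]]'
python3 - <<'E'
from h import *
from rig import arm
for i in range(3):
    s=arm.read_state();R0=Ro.from_quat(s["tcp_rot"]);p0=np.array(s["tcp_pos"])
print(p0,s["force"],s["torque"],np.round(s["joint_pos"],2));jp,jr=jugpose(p0,R0);print("mouth",jp+50*jr.as_matrix()[:,0])
E
```

```text
time_s: 12.95
tcp_pos: [530.1, -168.2, 96.3]
tcp_rot: [0.139, 0.926, -0.053, 0.347]
force: [0.5, -1.4, -1.9]
gripper_width: 62.3
time_s: 13.35
tcp_pos: [530.4, -168.4, 94.0]
tcp_rot: [0.139, 0.926, -0.054, 0.348]
force: [0.3, 0.2, -2.6]
gripper_width: 62.3
[ 530.35615649 -168.36124082   94.03148548] [ 0.32519233  0.20449406 -2.56199748] [ 0.16535406  0.59537885 -0.00243078] [-0.46 -0.4   2.44  0.27  0.4  -1.95]
mouth [ 516.47458386 -163.9987857    36.71203645]
```

```bash
python3 -m inch '[[[0.7,0,0.75],[0,0,0],-0.8],[[1.3,0,1.5],[0,0,0],-0.8],[[1.3,0,1.5],[0,0,0],-0.8]]'
python3 -m inch '[[[0.7,0,0.75],[0,0,0],-0.8],[[0.7,0,0.75],[0,0,0],-0.8],[[0.7,0,0.75],[0,0,0],-0.8]]'
python3 -m inch '[[[0.7,0,0.75],[0,0,0],-0.8],[[0.7,0,0.75],[0,0,0],-0.8],[[0.7,0,0.75],[0,0,0],-0.8]]'
```

```text
time_s: 13.65
tcp_pos: [530.4, -168.4, 92.0]
tcp_rot: [0.139, 0.926, -0.054, 0.348]
force: [-1.1, 0.2, -1.5]
gripper_width: 62.2
time_s: 13.95
tcp_pos: [530.4, -168.4, 91.2]
tcp_rot: [0.139, 0.926, -0.054, 0.348]
force: [-0.2, -0.3, -2.2]
gripper_width: 62.6
time_s: 14.25
tcp_pos: [530.5, -168.5, 90.3]
tcp_rot: [0.139, 0.926, -0.054, 0.348]
force: [0.1, -0.5, -1.9]
gripper_width: 62.0
```

```bash
python3 -m inch '[[[0.7,0,0.75],[0,0,0],-0.8],[[0.7,0,0.75],[0,0,0],-0.8],[[0.7,0,0.75],[0,0,0],-0.8]]'
python3 - <<'E'
from rig import arm
import cv2,numpy as np
im=arm.get_image("side");fr=im["frame"][:,:,::-1];np.savez("pics/side14.npz",**im)
cv2.imwrite(f"pics/side14z.png",cv2.resize(fr[150:220,340:420],None,fx=8,fy=8,interpolation=2))
s=arm.read_state();print(s["force"],s["torque"],s["tcp_pos"])
E
```

```text
time_s: 14.55
tcp_pos: [531.0, -168.7, 90.1]
tcp_rot: [0.139, 0.925, -0.054, 0.349]
force: [0.9, 1.0, 0.6]
gripper_width: 62.3
[0.37661543 0.39750814 2.39401537] [0.16413342 0.0927163  0.13847173] [ 530.96803295 -168.65605585   90.08167381]
```

View pics/side14z.png

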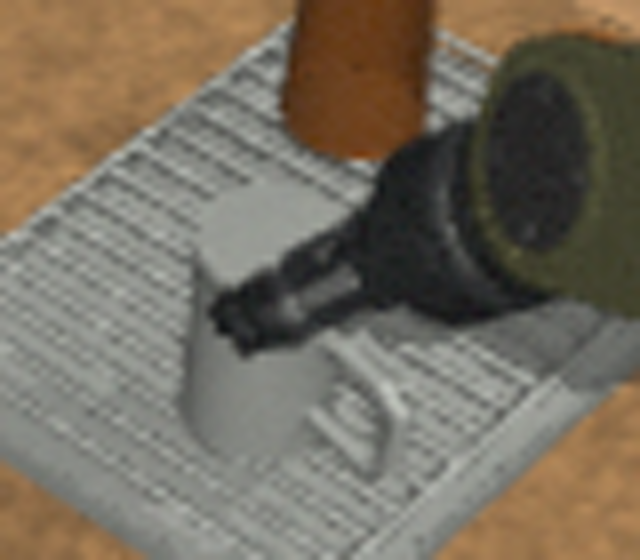

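```bash
python3 -m inch '[[[0.4,0,0.45],[0,0,0],-0.8],[[0.4,0,0.45],[0,0,0],-0.8],[[0.4,0,0.45],[0,0,0],-0.8]]'
python3 - <<'E'
from h import *
from rig import arm
s=arm.read_state();R0=Ro.from_quat(s["tcp_rot"]);p0=np.array(s["tcp_pos"])
print(s["force"],s["torque"],p0);jp,jr=jugpose(p0,R0);print("mouth",jp+50*jr.as_matrix()[:,0],"tilt",np.degrees(np.arccos(-jr.as_matrix()[2,0])))
E
```

```text
time_s: 14.9
tcp_pos: [531.3, -168.8, 89.9]
tcp_rot: [0.139, 0.925, -0.054, 0.349]
force: [0.9, 1.6, 5.2]
gripper_width: 62.5
[0.8515116  1.5576933  5.17803181] [ 0.16678682 -0.31096168  0.13660851] [ 531.26532004 -168.81064036   89.94312687]
mouth [ 517.54189556 -164.5082183    32.58107412] tilt 0.1906261779285365
```

```bash
python3 -m inch '[[[0,0,0],[0,0,0],0.45],[[0,0,0],[0,0,0],0.6],[[0,0,0],[0,0,0],0.8],[[0,0,0],[0,0,0],1],[[0,0,0],[0,0,0],1]]' 20
python3 - <<'E'
from h import *
from rig import arm
import cv2
s=arm.read_state()
print(s["force"],s["tcp_pos"],s["gripper_width"])
for n in("side","wrist"):
    im=arm.get_image(n);fr=im["frame"][:,:,::-1]
    cv2.imwrite(f"pics/{n}15.png",cv2.resize(fr[150:220,340:420],None,fx=8,fy=8,interpolation=2) if n=="side" else fr)
E
```

```text
time_s: 15.4
tcp_pos: [529.7, -168.1, 87.5]
tcp_rot: [0.139, 0.926, -0.053, 0.347]
force: [-0.1, -0.6, -0.2]
gripper_width: 85.5
[-0.10195956 -0.60022054 -0.16287171] [ 529.71811457 -168.11590778   87.52831729] 85.54087595968333
```

View pics/side15.png

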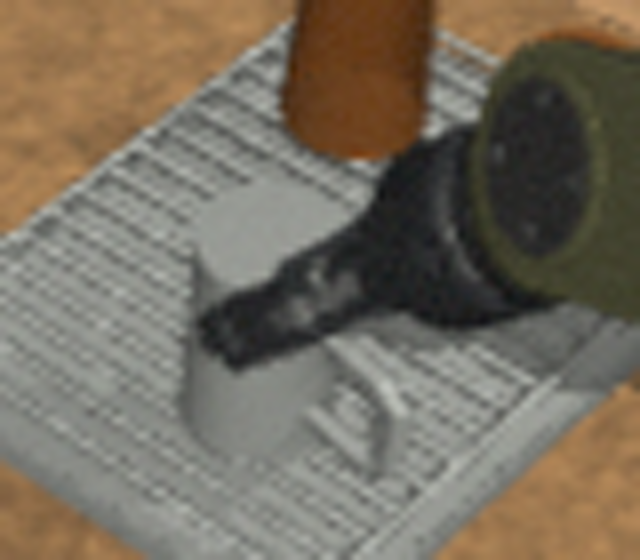

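View pics/wrist15.png

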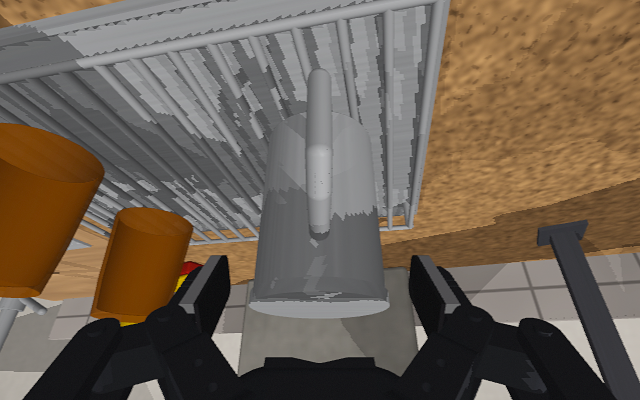

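```bash
python3 -m inch '[[[0,0,-12],[0,0,0],1],[[0,0,-30],[0,0,0],1],[[0,0,-55],[0,0,0],1],[[0,0,-90],[0,0,0],1],[[0,0,-130],[0,0,0],1]]'
python3 -m inch '[[[0,0,-20],[0,0,0],1],[[0,0,-20],[0,0,0],1],[[0,0,-20],[0,0,0],1]]'
python3 - <<'E'
from h import *
from rig import arm
import cv2
s=arm.read_state()
print(s["force"],s["tcp_pos"],s["gripper_width"])
for n in("side","wrist","top"):
    im=arm.get_image(n);fr=im["frame"][:,:,::-1];np.savez(f"pics/{n}16.npz",**im)
    cv2.imwrite(f"pics/{n}16.png",cv2.resize(fr[130:220,330:440],None,fx=6,fy=6,interpolation=2) if n=="side" else fr)
E
```

```text
time_s: 16.0
tcp_pos: [447.3, -142.2, 185.6]
tcp_rot: [0.139, 0.926, -0.053, 0.346]
force: [0.8, -0.5, 1.7]
gripper_width: 85.6
time_s: 16.3
tcp_pos: [436.1, -139.1, 201.4]
tcp_rot: [0.139, 0.925, -0.054, 0.348]
force: [-0.4, 0.6, 0.1]
gripper_width: 85.4
[-0.44011697  0.56611574  0.08119209] [ 436.07530519 -139.08462561  201.35446313] 85.371326903642
```

View pics/side16.png

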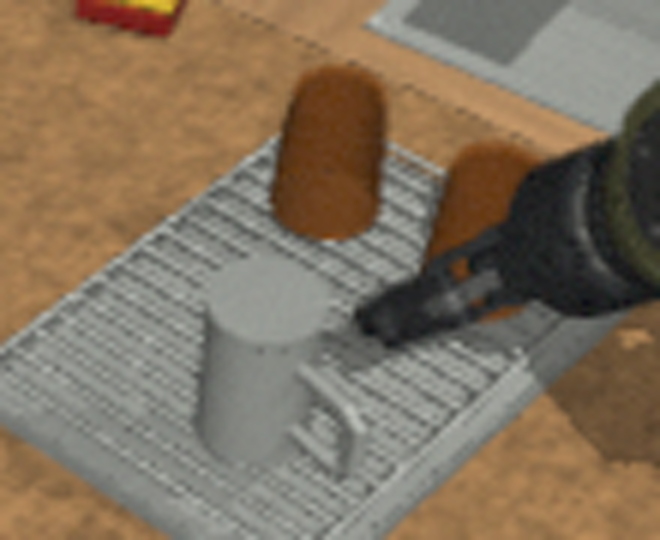

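View pics/top16.png

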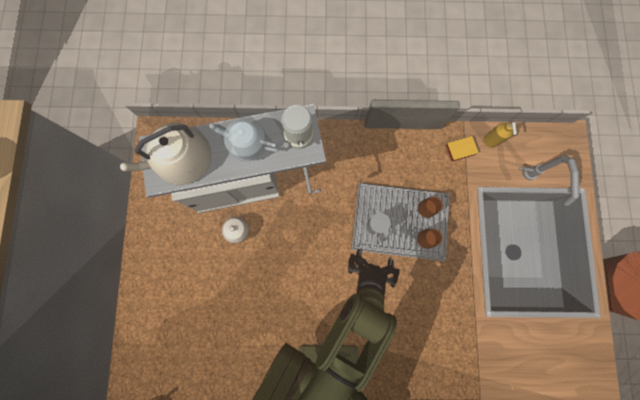

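View pics/wrist16.png

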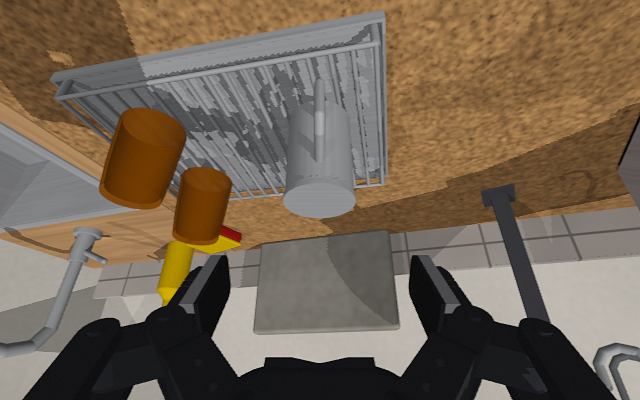

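```bash
python3 - <<'E'
from h import *
import cv2
T=load("top16");S=load("side16");T0=load("top0")
j,e=tri((T,(379.5,223.5)),(S,(330+268/6,130+300/6)));print("jug base",j,e)
c=np.array([538,-257]);d=j[:2]-c;print("rack xy",d@[.995,-.1],d@[.1,.995])
for n,(y0,y1,x0,x1) in dict(c1=(190,222,412,446),c2=(224,254,412,446),sugar=(215,250,215,255)).items():
    r=[]
    for q in(T0,T):
        f=q["frame"][y0:y1,x0:x1].astype(int)
        m=(f[...,0]-f[...,2]>50)&(f[...,1]<90)&(f.sum(2)>60) if n!="sugar" else (f.min(2)>120)
        ys,xs=np.nonzero(m);r.append((len(xs),xs.mean().round(2),ys.mean().round(2)))
    print(n,r)
E
```

```text
jug base [ 515.20070365 -162.43206189  132.90152917] [0.6, 0.6]
rack xy -32.142093677301936 91.81516878808584
c1 [(274, np.float64(19.59), np.float64(15.76)), (276, np.float64(19.43), np.float64(15.99))]
c2 [(241, np.float64(19.33), np.float64(14.06)), (247, np.float64(19.47), np.float64(14.13))]
sugar [(433, np.float64(17.71), np.float64(15.24)), (437, np.float64(17.74), np.float64(15.22))]
```

```bash
python3 -c "
from rig import arm
print(arm.close_job())"
```

```text
the job is handed in; nothing more can be done
None
```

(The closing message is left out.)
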